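# Retain a toy wheel on its axle with a spread snap ring

### The job

Thread the red wooden wheel and then the copper collar onto the steel axle stub, each fully home. Then take the pliers by their handles, squeeze them so that the brass snap ring is fully spread before it goes over the axle's tip, and slide the ring down level, around the axle, to the dark groove without leaning on the collar. Finish while still holding: keep the pliers squeezed and the ring spread at the groove, do not let go, and leave the other things on the table where they are.

Things in the scene. Friction and masses are not known exactly. Their poses are not given: they have to be found in the camera images.
- board: fixed white paper-wrapped board, 170 x 170 x 18 mm thick (all sizes here are in mm), with a vertical steel axle stub at its centre. Origin: centre of the underside, on the axle's axis; z up. Axle, heights above the table: dark shoulder flange 36 diameter from 18 to 26, shaft 24 diameter from 26 to 58, dark groove 20 diameter from 58 to 66, head 24 diameter from 66 to 75 with its top 3 mm chamfered to 18 diameter
- axle_seat (a point): point on the axle's axis at the top of the shoulder flange, 26 above the table: the wheel's underside is fully home here, and the collar's underside 20 higher, on the wheel
- axle_groove (a point): point on the axle's axis at mid-height of the groove, 62 above the table; the top of the fully home collar is level with the groove's lower edge, 58
- axle_tip (a point): top centre of the axle stub, 75 above the table
- wheel: loose red wooden wheel, a plain ring lying flat: 54 outer diameter, 27 bore, 20 thick, about 50 g. Origin: centre of its underside, z along its axis. Same either way up
- collar: loose copper collar, a plain ring lying flat: 42 outer diameter, 27 bore, 12 thick, about 60 g. Origin: centre of its underside, z along its axis
- rest: fixed beech pliers rest: two uprights, 45 high, on a base plate 8 thick. The pliers lie loose on both: the front upright (45 x 70, a lip 5 wide and 8 high along each side) reaches from 20 ahead of the pivot to 25 behind it, the rear one (16 x 84) carries the handles' tails from 94 to 110 behind it. Origin: under the pivot, on the table; x points from the handles to the ring
- pliers: snap-ring pliers lying level on the rest, 0.18 kg, with the brass snap ring captive on their two down-bent tips. Origin: on the pivot axis at the underside (45 above the table at the start); x points to the ring, away from the handles, z up. Two green handles, flat-sided bars 9 wide and 16 high (0 to 16 above the origin), run from 30 to 115 behind the pivot
- handle_mid (a point): midway between the handles, 60 behind the pivot, at half their height (8 above the pliers' origin): the place to squeeze. Width over both handles here: 53 free, 34 squeezed (outer faces then parallel). 4 N on each starts to move them, 8 N takes them to the stop. Between the uprights of the rest there is room for the fingers down to the base plate, 25 to 94 behind the pivot
- ring_center (a point): centre of the spread snap ring at its mid-height: 67.7 ahead of the pivot and 18 below the pliers' origin (so 127.7 ahead of handle_mid and 26 below it). The ring is 3 thick and about 4.5 wide; its bore is 28.6 when spread and too narrow (about 18) for the axle when free
- squeeze (a joint): turn of a handle: 0 when free, 0.16 rad when squeezed to the stop (both handles move together). The ring opens as they are squeezed and springs shut when let go; fully spread means above 0.14
- box_brass: loose clear box of brass nails, 75 x 110 x 26 mm; bystander, origin at the underside (centre of the body)
- box_copper: loose clear box of copper nails, 75 x 110 x 26 mm; bystander, origin at the underside (centre of the body)
- box_steel: loose clear box of steel nails, 75 x 110 x 26 mm; bystander, origin at the underside (centre of the body)
- box_tacks: loose clear box of dark tacks, 60 x 80 x 24 mm; bystander, origin at the underside (centre of the body)
- pencil: loose green pencil, 135 long, 8 thick, lying along its x axis mm; bystander, origin at the underside (centre of the body)
- hammer: loose hammer lying along its x axis, 240 long overall mm; bystander, origin at the underside (centre of the body)
- glue: loose white glue bottle, 44 diameter, 100 tall mm; bystander, origin at the underside (centre of the body)
Mind the look-alikes: they are no part of the job. Several things look just like the wheel: the one meant starts farthest to the robot's right.

How it is judged:
By the outcome, as a careful person would: the job done as asked, in the order asked, and still so for the second after the job is handed in, while the arm keeps its last pose, push and grip.
It also fails if it takes over 61 s, if anything falls off the work surface, if the arm or the gripper's body presses on something with over 40 N, if the wrist force passes 120 N, or if a joint passes its speed limit or range.

### The arm

A 6-joint arm with a two-finger parallel gripper is mounted at the origin on the work surface. World frame = base frame: x ahead of the robot, y to its left, z up, the work surface at z = 0. Lengths are in m, angles in rad, forces in N, time in s.
With the tool pointing down it reaches from about 0.3 to 0.95 m from the base axis. Payload 3.1 kg.
Tool frame: the origin (TCP) lies on the mounting face of the last link; the fingertips stand 173 mm ahead of it and the grasp point (between the pads) lies 155 mm ahead of it; z points along the fingers, y is the direction in which the jaws open and shut (so a half turn about z gives the same grasp; the last joint's range is limited). The gripper opens to 85 mm and grips with 20 to 120 N. Pads are 22 mm wide; open, the fingers measure 114 mm over their backs; the gripper's body (76 mm by 85 mm) begins 54 mm behind the grasp point. The pads swing forward as they close: fully open they stand 13 mm farther back than shut.
Start: joints at [-1.225, 0.308, 1.634, -0, 1.2, -0.07], TCP at [0.252, -0.572, 0.405] pointing down, gripper open.
Joint ranges: [-3.06, 3.06], [-0.79, 1.96], [0.05, 2.63], [-1.19, 4.34], [0.05, 2.64], [-2.94, 2.94]. Speed limits (rad/s): [2.79, 2.79, 3.14, 3.14, 3.14, 3.14].

### API

Orientations are given as a 3x3 rotation matrix whose columns are the frame's x, y, z axes.
In Python, from rig import ctrl gives the robot as it stands.
- The arm moves only by the shell command python3 -m inch 'ROWS'. ROWS is JSON, a list of rows, each a list of 7 numbers: the shift along the tool's x, y, z in m, then the turn, a rotation vector about the tool's x, y, z in rad, then the closure, from 0 (fully open) to 1 (shut). In form: [[dx, dy, dz, ax, ay, az, claw], ...]. A call has 1 to 5 rows; each row shifts and turns the pose as measured when the row begins, along the tool's axes as they then stand; what a row does not reach is not made up. A row lasts 1/8 s, in which the tool goes at most 62.5 mm and 10.7 degrees, less where a joint would pass 70% of its speed; a pose out of reach is approached as far as the arm can. A call is refused whole if a number of a shift passes 0.0625 or a number of a turn 0.188, either way. A call with a gripper value outside its range is refused whole. The fingers move at their own pace and stop on an object; the grip force is fixed at half the most. Time passes only in rows, so rows that do not move let the fingers close. It gives the time, the measured TCP pose, the force and the opening at its end, in the units of the state.
- ctrl.observe(): the state, without advancing time (a new reading comes with each control period).
- ctrl.snapshot(name): name is "scene" or "top" or "wrist"; returns the picture (384x512x3 uint8, red, green, blue); there is no depth.
- ctrl.get_calibration(name): a dict with "fx", "fy", "cx", "cy" (pixels), "R" (3x3) and "t" (3): a world point X has camera coordinates R X + t. Camera axes: x right, y down, z forward; pixel columns grow to the right and rows downward; lengths in m; the calibration is good to about 2 mm. A picture is of the moment at which its call begins: read the wrist's pose just before it. get_calibration takes no time and is no camera call; for the wrist camera it gives the pose at the moment of the call.
- ctrl.finish_job(): hands the job in, once; it reports no verdict.
The state is a dict: "clock": time; "joint_pos": joint angles; "qd": joint speeds; "effort": joint torques, N m; "ee_pos": TCP position; "ee_rot": TCP orientation; "contact_force": force on the tool from outside, world axes, zero at the start; "torque": the same for the moment, N m; "grip_width": finger opening in m.
Only numpy, scipy, OpenCV 4.12 (cv2) and the standard library are available. Lean on these libraries where they do the work, as an engineer would, in place of code of your own. Each camera call takes 0.05 s, during which the arm holds its last target. There are 200 camera calls.

## Working session

There is one attempt and no reset: what is moved stays moved. The work goes in short steps, Python scripts to look and compute and a shell command to move; the robot and the scene stay as the last step left them, time stands still between calls to the robot, and variables do not carry over. Pictures are saved under pics/ and viewed, about 8 in all and at most 12, crops included, and the job is handed in when it is done.

```bash
ls; mkdir -p pics; python3 - <<'E'
from rig import ctrl
import cv2,numpy as np
s=ctrl.observe();print({k:np.round(v,3).tolist() for k,v in s.items()})
for n in("top","scene"):
    im=ctrl.snapshot(n);cv2.imwrite(f"pics/{n}0.png",im[:,:,::-1])
    c=ctrl.get_calibration(n);print(n,{k:np.round(v,4).tolist() for k,v in c.items()})
c=ctrl.get_calibration("wrist");print({k:np.round(v,4).tolist() for k,v in c.items()})
a=cv2.imread("pics/top0.png");cv2.imwrite("pics/top0b.png",cv2.resize(a,(800,600),interpolation=cv2.INTER_CUBIC))
E
```

```text
pics
{'clock': 0.0, 'joint_pos': [-1.225, 0.309, 1.635, 0.0, 1.2, -0.07], 'qd': [-0.001, -0.002, 0.001, -0.001, -0.001, -0.001], 'effort': [0.0, -41.525, -27.666, -0.0, 0.01, -0.0], 'ee_pos': [0.252, -0.571, 0.403], 'ee_rot': [[0.915, 0.404, -0.001], [0.404, -0.915, 0.002], [0.0, -0.002, -1.0]], 'contact_force': [0.325, -0.165, -0.222], 'torque': [-0.045, -0.033, 0.017], 'grip_width': 0.085}
top {'fx': 362.4194, 'fy': 362.4194, 'cx': 260.2579, 'cy': 188.9402, 'R': [[-0.0869, -0.9962, 0.0036], [-0.9716, 0.084, -0.221], [0.2199, -0.0227, -0.9753]], 't': [-0.0311, 0.582, 0.9943]}
scene {'fx': 367.7002, 'fy': 367.7002, 'cx': 257.4743, 'cy': 188.8722, 'R': [[0.7916, 0.611, 0.0082], [0.5007, -0.641, -0.5817], [-0.3501, 0.4645, -0.8134]], 't': [-0.4218, -0.2867, 1.2002]}
{'fx': 274.4042, 'fy': 274.4042, 'cx': 260.7271, 'cy': 191.7591, 'R': [[0.4053, -0.9142, -0.0019], [-0.8794, -0.3905, 0.2722], [-0.2496, -0.1087, -0.9622]], 't': [-0.6243, -0.0358, 0.3785]}
```

View pics/top0b.png

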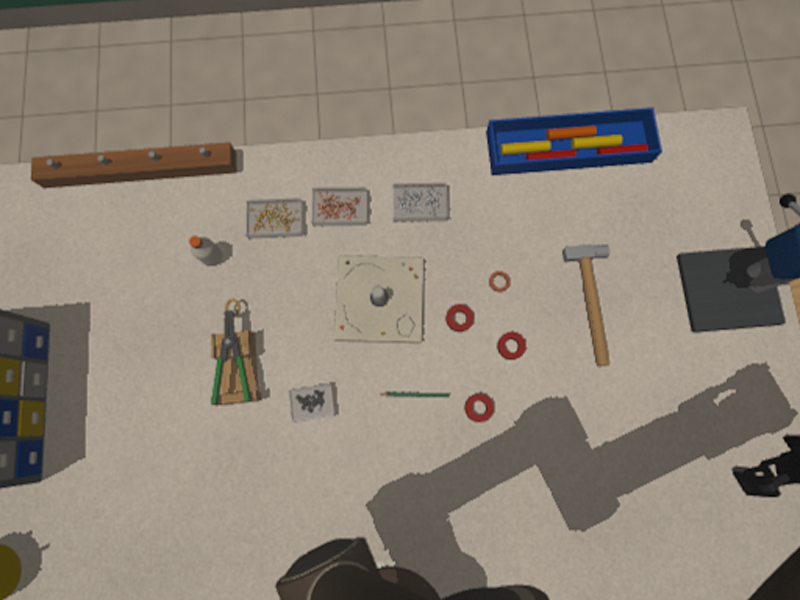

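View pics/scene0.png

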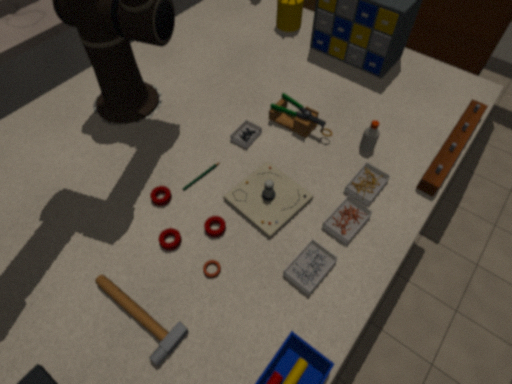

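The top view (800x600) shows three red wheels at (460,318), (512,346) and (480,407). The rightmost, at (512,346), should be the one meant. The collar is at (500,281), the axle at (379,295), and the pliers' ring at (236,307) with the handles running to (213,402) and (258,398).

```bash
cat > h.py <<'E'
from rig import ctrl
import cv2,numpy as np
def cast(c,uv,z):
    uv=np.atleast_2d(uv).astype(float);R=np.array(c["R"]);o=-R.T@np.array(c["t"])
    d=np.c_[(uv[:,0]-c["cx"])/c["fx"],(uv[:,1]-c["cy"])/c["fy"],np.ones(len(uv))]@R
    return o+d*((z-o[2])/d[:,2])[:,None]
def proj(c,X):
    p=np.atleast_2d(X)@np.array(c["R"]).T+np.array(c["t"]);return p[:,:2]/p[:,2:]*[c["fx"],c["fy"]]+[c["cx"],c["cy"]]
def blobs(im,lo,hi,amin):
    hsv=cv2.cvtColor(im,cv2.COLOR_RGB2HSV);h=(hsv.astype(int)+[90,0,0])%[180,256,256]
    m=cv2.inRange(h.astype(np.uint8),np.array(lo),np.array(hi)) # hue shifted by 90 (red=90)
    cs,_=cv2.findContours(m,cv2.RETR_EXTERNAL,cv2.CHAIN_APPROX_NONE)
    return m,[q for q in cs if cv2.contourArea(q)>=amin]
def shot(n,name=None,scale=1):
    c=ctrl.get_calibration(n);im=ctrl.snapshot(n)
    if name: cv2.imwrite(f"pics/{name}.png",cv2.resize(im[:,:,::-1],None,fx=scale,fy=scale,interpolation=cv2.INTER_CUBIC))
    return c,im
def st():
    s=ctrl.observe();print("t",round(float(s["clock"]),2),"p",np.round(s["ee_pos"],4),"F",np.round(s["contact_force"],1),"w",np.round(s["grip_width"],4),"q",np.round(s["joint_pos"],2));print(np.round(s["ee_rot"],3).tolist());return s
def delta(target,yaxis=None):
    """shift in tool axes for the grasp point (155 ahead) to reach target; turn about tool z so tool y is along +-yaxis"""
    s=ctrl.observe();R=np.array(s["ee_rot"]);g=np.array(s["ee_pos"])+.155*R[:,2]
    print("grasp pt",np.round(g,4),"tool shift",np.round(R.T@(np.array(target)-g),4))
    if yaxis is not None:
        v=R.T@np.array(yaxis);print("turn about z",round(float(np.arctan(-v[0]/v[1])),3))
E
python3 - <<'E'
from h import *
im=cv2.imread("pics/top0.png")[:,:,::-1].copy();c=ctrl.get_calibration("top")
for nm,lo,hi,z in(("red",(85,150,80),(94,255,255),.012),("cop",(94,90,100),(104,200,255),.008),("green",(130,80,30),(165,255,255),.055)):
    m,b=blobs(im,lo,hi,12)
    for q in b:
        M=cv2.moments(q);u=[M["m10"]/M["m00"],M["m01"]/M["m00"]];print(nm,np.round(u,1),cv2.contourArea(q),np.round(cast(c,u,z),4), cv2.boundingRect(q))
for nm,u,z in(("tip",(378,292),.075),("ring",(236,306),.027),("pivot",(228,342),.06),("tailL",(214,401),.053),("tailR",(256,398),.053),("handR",(246,372),.053)):
    print(nm,cast(c,np.array(u)/1.5625,z).round(4))
cv2.imwrite("pics/crop.png",cv2.resize(im[140:285,110:310,::-1],None,fx=4,fy=4,interpolation=cv2.INTER_CUBIC))
w=ctrl.get_calibration("wrist");s=ctrl.observe();R=np.array(s["ee_rot"]);o=-np.array(w["R"]).T@np.array(w["t"])
print("cam in tool",R.T@(o-s["ee_pos"]),"axis",R.T@np.array(w["R"])[2])
E
```

```text
red [306.2 260.6] 219.5 [[ 0.3621 -0.1986  0.012 ]] (298, 252, 18, 18)
red [327.  220.9] 203.0 [[ 0.4735 -0.2746  0.012 ]] (319, 213, 17, 17)
red [293.9 203. ] 196.5 [[ 0.5364 -0.181   0.012 ]] (286, 195, 17, 17)
red [351.3  98.6] 77.5 [[ 0.8644 -0.4047  0.012 ]] (337, 96, 31, 6)
red [397.5  94.9] 76.0 [[ 0.8645 -0.5571  0.012 ]] (382, 93, 33, 5)
cop [319.2 179.7] 113.5 [[ 0.6034 -0.2675  0.008 ]] (313, 174, 13, 13)
cop [124.2 154.1] 32.0 [[0.739  0.3344 0.008 ]] (121, 151, 7, 8)
cop [213.1 133.2] 73.5 [[0.7851 0.0517 0.008 ]] (204, 126, 23, 14)
cop [ 83.1 102.4] 1576.0 [[0.9273 0.4668 0.008 ]] (20, 91, 127, 23)
green [138.2 243.7] 59.5 [[0.4499 0.2789 0.055 ]] (135, 229, 7, 30)
green [155.1 241.7] 65.0 [[0.4514 0.231  0.055 ]] (151, 227, 9, 30)
green [18.9  1.5] 120.0 [[1.2871 0.6646 0.055 ]] (0, 0, 57, 5)
tip [[ 0.5856 -0.0287  0.075 ]]
ring [[0.5928 0.2477 0.027 ]]
pivot [[0.5185 0.2544 0.06  ]]
tailL [[0.414  0.2836 0.053 ]]
tailR [[0.4127 0.2076 0.053 ]]
handR [[0.4613 0.2246 0.053 ]]
cam in tool [0.06955545 0.00037105 0.03080066] axis [-2.72356118e-01  6.41606389e-04  9.62196307e-01]
```

View pics/crop.png

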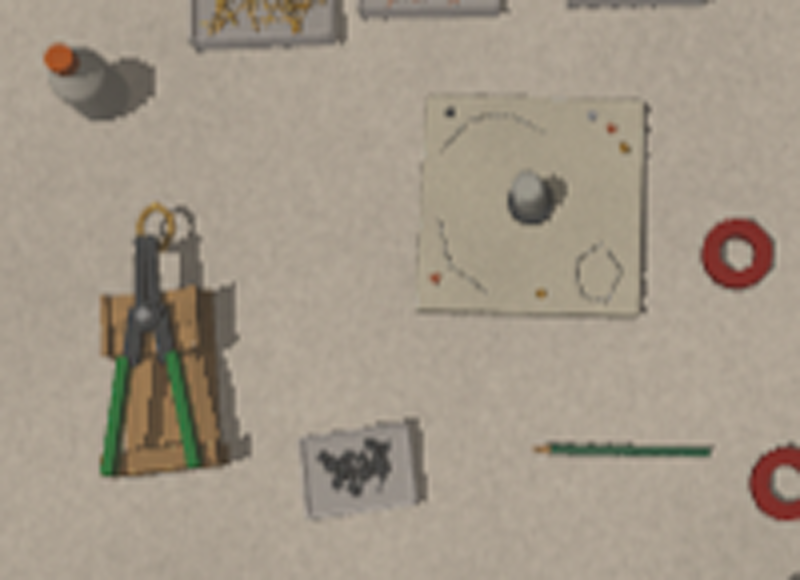

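The crop shows the axle at about (530,195) on the board. The pliers point along world +x, with the ring at (157,225) and the green handles spreading towards the bottom. No bystander is close to the wheel (rightmost at y=-0.275) or to the route, so I'll start moving.

```bash
python3 -m inch '[[0.05,-0.03,0,0,0,0.14,0],[0.05,-0.04,0,0,0,0.14,0],[0.04,-0.05,0.02,0,0,0.136,0],[0.04,-0.06,0.03,0,0,0,0],[0.04,-0.06,0.03,0,0,0,0]]'; python3 -c "
from h import *
st();delta((.4735,-.2746,.15),(0,1,0))"
```

```text
clock: 0.72
ee_pos: [0.4206, -0.3262, 0.3368]
ee_rot: [[1.0, -0.023, 0.003], [-0.023, -1.0, -0.002], [0.003, 0.002, -1.0]]
contact_force: [-0.4, -0.0, -1.0]
grip_width: 0.0856
t 0.72 p [ 0.4206 -0.3262  0.3368] F [-0.4 -0.  -1. ] w 0.0856 q [-0.74  0.21  1.91  0.    1.02  0.85]
[[1.0, -0.023, 0.003], [-0.023, -1.0, -0.002], [0.003, 0.002, -1.0]]
grasp pt [ 0.4211 -0.3266  0.1818] tool shift [ 0.0511 -0.0533  0.0318]
turn about z -0.023
```

```bash
python3 -m inch '[[0.04,-0.04,0.02,0,0,-0.02,0],[0.013,-0.015,0.01,0,0,0,0],[0,0,0,0,0,0,0]]'; cat >> h.py <<'E'
RED=((85,150,60),(94,255,255));COP=((94,90,60),(104,255,255))
def ringfind(c,im,col,ztop,amin=200):
    m,b=blobs(im,*col,amin)
    for q in b:
        (x,y),r=cv2.minEnclosingCircle(q);P=cast(c,q[:,0,:],ztop)[:,:2]
        (X,Y),rr=cv2.minEnclosingCircle((P*1000).astype(np.float32))
        print("px",round(x),round(y),round(r),"world mm",round(X,1),round(Y,1),"r",round(rr,1))
E
python3 -c "
from h import *
c,im=shot('wrist','w1');ringfind(c,im,RED,.016);st();delta((.4735,-.2746,.02),(0,1,0))"
```

```text
clock: 1.1
ee_pos: [0.4761, -0.2657, 0.3025]
ee_rot: [[1.0, 0.003, -0.003], [0.003, -1.0, 0.002], [-0.003, -0.002, -1.0]]
contact_force: [-0.2, -1.1, -0.4]
grip_width: 0.0854
px 198 285 26 world mm 366.8 -198.8 r 31.9
px 270 187 28 world mm 476.1 -273.5 r 27.9
px 168 119 32 world mm 538.6 -180.8 r 28.3
t 1.15 p [ 0.4759 -0.2665  0.303 ] F [-0.4  0.8 -0.5] w 0.0855 q [-0.59  0.28  1.9  -0.    0.97  0.98]
[[1.0, 0.002, -0.002], [0.002, -1.0, 0.001], [-0.002, -0.001, -1.0]]
grasp pt [ 0.4755 -0.2662  0.148 ] tool shift [-0.0018  0.0086  0.128 ]
turn about z 0.002
```

View pics/w1.png

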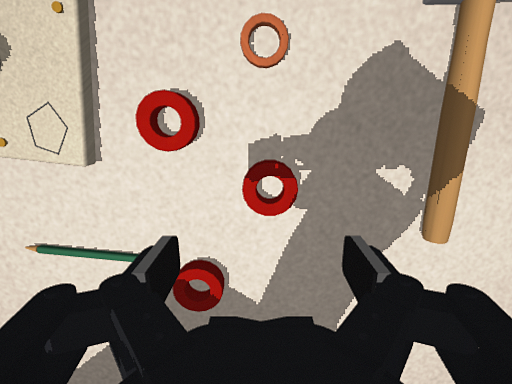

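The target wheel is at pixel (270,187), which puts it at (0.476,-0.2735). The pads straddle it and nothing is in the way, so I descend and grasp.

```bash
python3 -m inch '[[0,0.008,0.055,0,0,0,0],[0,0,0.05,0,0,0,0],[0,0,0.015,0,0,0,0],[0,0,0.005,0,0,0,0],[0,0,0,0,0,0,0]]';python3 -m inch '[[0,0,0,0,0,0,1],[0,0,0,0,0,0,1],[0,0,0,0,0,0,1],[0,0,0,0,0,0,1],[0,0,0,0,0,0,1]]'
```

```text
clock: 1.78
ee_pos: [0.4768, -0.2816, 0.1815]
ee_rot: [[1.0, -0.003, 0.007], [-0.003, -1.0, -0.007], [0.007, 0.007, -1.0]]
contact_force: [0.2, -0.2, 0.2]
grip_width: 0.0854
clock: 2.4
ee_pos: [0.4789, -0.2828, 0.1864]
ee_rot: [[1.0, -0.003, 0.015], [-0.002, -1.0, -0.012], [0.015, 0.012, -1.0]]
contact_force: [0.3, -1.1, 0.2]
grip_width: 0.0497
```

```bash
python3 -m inch '[[0,0,0,0,0,0,1]]';python3 -c "
from h import *
c,im=shot('wrist','w2');ringfind(c,im,RED,.02);st()"
```

```text
clock: 2.52
ee_pos: [0.4788, -0.2827, 0.1863]
ee_rot: [[1.0, -0.003, 0.014], [-0.002, -1.0, -0.012], [0.014, 0.012, -1.0]]
contact_force: [0.2, -0.1, -0.8]
grip_width: 0.0496
px 126 370 27 world mm 398.1 -201.3 r 18.6
px 261 248 49 world mm 479.5 -284.8 r 28.8
px 57 130 66 world mm 537.4 -185.5 r 30.4
t 2.58 p [ 0.4788 -0.2827  0.1862] F [-0.3 -0.9 -0.4] w 0.05 q [-0.61  0.48  1.92 -0.    0.73  0.96]
[[1.0, -0.003, 0.014], [-0.002, -1.0, -0.012], [0.014, 0.012, -1.0]]
```

View pics/w2.png

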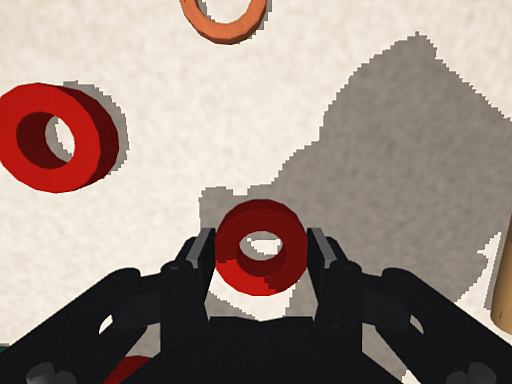

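The wheel is held between the pads (pixel (261,248), straddled), but the tool is higher than intended at 0.186 and tilted by 0.8°. I'll regrip lower and level it.

```bash
cat >> h.py <<'E'
def lev(target=None):
    s=st();R=np.array(s["ee_rot"]);d=R.T@[0,0,-1];v=R.T@[0,1,0]
    print("turn",np.round([-d[1],d[0],np.arctan(-v[0]/v[1])],3))
    if target is not None: delta(target)
E
python3 -m inch '[[0,0,0,0.012,-0.014,0,0.2],[0,0,0.005,0,0,0,0.2],[0,0,0.005,0,0,0,0.2]]'; python3 -c "
from h import *
lev((.4795,-.2848,.018))"
```

```text
clock: 2.95
ee_pos: [0.479, -0.2829, 0.1759]
ee_rot: [[1.0, -0.002, -0.0], [-0.002, -1.0, 0.001], [-0.0, -0.001, -1.0]]
contact_force: [0.4, 0.1, 0.1]
grip_width: 0.0681
t 2.95 p [ 0.479  -0.2829  0.1759] F [0.4 0.1 0.1] w 0.0681 q [-0.61  0.5   1.91  0.    0.73  0.96]
[[1.0, -0.002, -0.0], [-0.002, -1.0, 0.001], [-0.0, -0.001, -1.0]]
turn [-0.001  0.    -0.002]
grasp pt [ 0.479  -0.2828  0.0209] tool shift [0.0005 0.002  0.0029]
```

```bash
python3 -m inch '[[0,0,0,0,0,0,1],[0,0,0,0,0,0,1],[0,0,0,0,0,0,1],[0,0,-0.03,0,0,0,1],[0,-0.01,-0.05,0,0,0,1]]'; python3 -m inch '[[0,-0.05,-0.03,0,0,0,1],[0,-0.06,0,0,0,0,1],[0,-0.06,0,0,0,0,1],[0,-0.05,0,0,0,0,1],[0,-0.02,0,0,0,0,1]]';python3 -m inch '[[0,0,0,0,0,0,1],[0,0,0,0,0,0,1]]'; python3 -c "
from h import *
c,im=shot('wrist','w3');ringfind(c,im,RED,.15);lev((.5856,-.0287,.12))"
```

```text
clock: 3.58
ee_pos: [0.4767, -0.2717, 0.2522]
ee_rot: [[1.0, -0.003, -0.01], [-0.003, -1.0, 0.007], [-0.01, -0.007, -1.0]]
contact_force: [0.6, -0.0, 0.2]
grip_width: 0.0513
clock: 4.2
ee_pos: [0.4797, -0.0277, 0.289]
ee_rot: [[1.0, -0.008, 0.002], [-0.008, -1.0, 0.002], [0.002, -0.002, -1.0]]
contact_force: [0.1, -0.1, -0.6]
grip_width: 0.0511
clock: 4.45
ee_pos: [0.4791, -0.0266, 0.2887]
ee_rot: [[1.0, -0.005, 0.001], [-0.005, -1.0, 0.002], [0.001, -0.002, -1.0]]
contact_force: [-0.1, -0.1, -0.7]
grip_width: 0.0507
px 434 287 25 world mm 473.3 -105.4 r 13.2
px 261 253 52 world mm 489.5 -26.5 r 24.9
px 436 124 38 world mm 544.5 -94.1 r 13.8
t 4.5 p [ 0.4791 -0.0269  0.2886] F [-1.4 -0.3  0.3] w 0.051 q [-0.15  0.18  2.06  0.    0.9   1.43]
[[1.0, -0.005, 0.001], [-0.005, -1.0, 0.002], [0.001, -0.002, -1.0]]
turn [-0.002 -0.001 -0.005]
grasp pt [ 0.4793 -0.0265  0.1336] tool shift [0.1063 0.0016 0.0138]
```

View pics/w3.png

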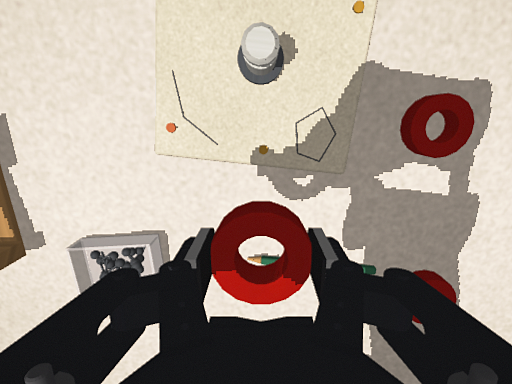

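The held wheel is at pixel (261,253), and the axle head is visible at (261,43). Next I measure both from this same picture.

```bash
cat >> h.py <<'E'
def head(c,im,z=.073,win=(225,5,300,75)):
    x0,y0,x1,y1=win;hsv=cv2.cvtColor(im,cv2.COLOR_RGB2HSV)[y0:y1,x0:x1]
    m=((hsv[...,1]<22)&(hsv[...,2]>120)).astype(np.uint8)*255
    cs,_=cv2.findContours(m,cv2.RETR_EXTERNAL,cv2.CHAIN_APPROX_NONE);q=max(cs,key=cv2.contourArea)[:,0,:]+[x0,y0]
    P=cast(c,q,z)[:,:2]*1000;(X,Y),r=cv2.minEnclosingCircle(P.astype(np.float32));print("head px",q.min(0),q.max(0),"mm",round(X,1),round(Y,1),"r",round(r,1))
E
python3 -c "
from h import *
im=cv2.imread('pics/w3.png')[:,:,::-1].copy();c=ctrl.get_calibration('wrist')
ringfind(c,im,RED,.1326,3000);head(c,im)
hsv=cv2.cvtColor(im,cv2.COLOR_RGB2HSV)
for r in range(16,90,6): print(r,hsv[r,261].tolist(),hsv[r,225].tolist())
for x in range(232,296,5): print(x,hsv[44,x].tolist(),end=' ')
"
```

```text
px 261 253 52 world mm 480.0 -26.7 r 28.9
px 436 124 38 world mm 543.8 -105.2 r 16.0
head px [241  23] [279  72] mm 587.6 -26.2 r 13.9
16 [22, 38, 230] [21, 37, 234]
22 [21, 27, 182] [22, 41, 232]
28 [21, 11, 227] [22, 34, 235]
34 [23, 15, 224] [21, 38, 232]
40 [21, 11, 225] [21, 33, 237]
46 [18, 11, 229] [21, 34, 235]
52 [23, 14, 226] [22, 36, 236]
58 [21, 19, 219] [22, 37, 237]
64 [22, 18, 157] [21, 33, 239]
70 [19, 20, 100] [22, 38, 233]
76 [115, 16, 97] [22, 37, 235]
82 [101, 21, 98] [22, 38, 232]
88 [22, 39, 230] [22, 38, 233]
232 [22, 40, 230] 237 [21, 36, 235] 242 [24, 20, 204] 247 [21, 11, 229] 252 [18, 11, 228] 257 [22, 12, 227] 262 [24, 11, 225] 267 [25, 13, 223] 272 [23, 15, 222] 277 [20, 19, 158] 282 [18, 44, 133] 287 [20, 45, 130] 292 [19, 45, 137]
```

```bash
python3 -c "
from h import *
c=ctrl.get_calibration('wrist')
print(cast(c,[(260,41.5),(260,23),(260,60),(242,42),(278,42)],.072).round(4)); print(proj(c,[(.586,-.027,.075)]))
ct=ctrl.get_calibration('top');im=cv2.imread('pics/top0.png')[:,:,::-1].copy()
hsv=cv2.cvtColor(im,cv2.COLOR_RGB2HSV)
for r in range(178,204): print(r,hsv[r,232:256,2].tolist())
"
```

```text
[[ 0.5916 -0.0267  0.072 ]
 [ 0.6016 -0.0267  0.072 ]
 [ 0.5813 -0.0266  0.072 ]
 [ 0.5914 -0.0157  0.072 ]
 [ 0.5913 -0.0377  0.072 ]]
[[260.54034186  50.59132358]]
178 [164, 166, 166, 164, 163, 163, 161, 165, 162, 163, 162, 162, 163, 164, 167, 165, 163, 165, 167, 167, 167, 166, 167, 166]
179 [162, 166, 167, 164, 161, 162, 164, 167, 164, 164, 163, 163, 163, 165, 166, 164, 162, 164, 167, 168, 165, 166, 166, 165]
180 [164, 165, 166, 163, 160, 163, 166, 167, 165, 164, 164, 164, 163, 164, 163, 163, 164, 163, 165, 166, 164, 167, 167, 167]
181 [169, 166, 165, 164, 163, 165, 166, 165, 166, 165, 163, 163, 164, 164, 164, 163, 166, 164, 161, 163, 164, 166, 168, 167]
182 [169, 167, 167, 167, 167, 165, 165, 162, 153, 149, 144, 159, 165, 166, 165, 164, 164, 164, 162, 163, 164, 165, 166, 168]
183 [167, 166, 166, 167, 167, 166, 162, 151, 139, 140, 136, 145, 150, 169, 167, 159, 138, 166, 164, 163, 164, 165, 166, 167]
184 [165, 166, 166, 167, 167, 164, 155, 143, 146, 148, 148, 144, 127, 135, 133, 126, 104, 133, 140, 165, 164, 164, 167, 167]
185 [165, 166, 166, 166, 166, 161, 147, 145, 153, 153, 153,
[... 1541 characters left out ...]
 166, 167, 164, 166, 167, 169, 167, 165, 164, 165, 166, 167, 166, 163, 164]
199 [163, 166, 166, 167, 165, 164, 162, 163, 164, 165, 164, 163, 164, 167, 166, 164, 164, 165, 166, 167, 167, 167, 164, 163]
200 [163, 165, 165, 163, 162, 162, 164, 164, 166, 166, 165, 165, 166, 167, 164, 164, 164, 165, 166, 167, 167, 167, 164, 164]
201 [161, 163, 164, 163, 162, 162, 163, 165, 167, 167, 165, 165, 164, 166, 165, 164, 164, 163, 162, 166, 168, 167, 165, 166]
202 [163, 163, 163, 162, 163, 162, 162, 164, 167, 167, 165, 166, 166, 166, 165, 165, 164, 164, 164, 166, 165, 166, 166, 168]
203 [165, 163, 163, 162, 161, 162, 161, 163, 165, 165, 166, 166, 166, 166, 163, 165, 166, 165, 167, 165, 164, 166, 165, 143]
```

```bash
python3 -m inch '[[0.02,0,0,0,0,-0.005,1],[0.02,0,0,0,0,0,1],[0,0,0,0,0,0,1]]'; python3 -c "
from h import *
c,im=shot('wrist','w4');ringfind(c,im,RED,.1326,3000);lev()
hsv=cv2.cvtColor(im,cv2.COLOR_RGB2HSV)
for x in (255,262): print(x,[(r,hsv[r,x,1:].tolist()) for r in range(70,170,3)])
for r in (105,115): print(r,[(x,hsv[r,x,1:].tolist()) for x in range(236,292,2)])
c2,im2=shot('scene','s4'); p=proj(c2,[(.588,-.027,.073)])[0].round().astype(int);print(p)
x,y=p;cv2.imwrite('pics/v4.png',np.hstack([cv2.resize(im[40:200,180:340,::-1],(400,400),interpolation=cv2.INTER_CUBIC),cv2.resize(im2[y-25:y+25,x-25:x+25,::-1],(400,400),interpolation=cv2.INTER_CUBIC)]))
"
```

```text
clock: 4.88
ee_pos: [0.5198, -0.0306, 0.2882]
ee_rot: [[1.0, -0.005, 0.0], [-0.005, -1.0, 0.001], [0.0, -0.001, -1.0]]
contact_force: [-0.5, 1.0, -0.7]
grip_width: 0.0511
px 261 253 52 world mm 520.7 -30.2 r 28.8
px 426 170 35 world mm 563.5 -106.8 r 16.1
t 4.92 p [ 0.5189 -0.0305  0.2879] F [-0.1 -0.3 -0.4] w 0.051 q [-0.14  0.26  1.97  0.    0.92  1.43]
[[1.0, -0.005, -0.002], [-0.005, -1.0, 0.001], [-0.002, -0.001, -1.0]]
turn [-0.001  0.002 -0.005]
255 [(70, [35, 233]), (73, [41, 230]), (76, [42, 223]), (79, [37, 232]), (82, [36, 233]), (85, [40, 228]), (88, [37, 244]), (91, [29, 87]), (94, [20, 175]), (97, [19, 164]), (100, [10, 230]), (103, [15, 224]), (106, [14, 226]), (109, [10, 229]), (112, [15, 224]), (115, [11, 229]), (118, [12, 229]), (121, [11, 226]), (124, [14, 224]), (127, [17, 194]), (130, [22, 194]), (133, [16, 93]), (136, [44, 235]), (139, [38, 228]), (142, [38, 234]), (145, [36, 241]), (148, [46, 132]), (151, [45, 135]), (154, [43, 136]), (157, [45, 141]), (160, [43, 136]), (163, [43, 136]), (166, [44, 139]), (169, [42, 133])]
262 [(70, [39, 227]), (73, [41, 225]),
[... 884 characters left out ...]
, 172]), (272, [4, 58]), (274, [15, 50]), (276, [22, 81]), (278, [45, 137]), (280, [43, 130]), (282, [42, 127]), (284, [45, 129]), (286, [48, 138]), (288, [47, 125]), (290, [44, 110])]
115 [(236, [4, 133]), (238, [19, 211]), (240, [21, 211]), (242, [11, 230]), (244, [10, 229]), (246, [11, 229]), (248, [11, 229]), (250, [11, 229]), (252, [11, 229]), (254, [11, 230]), (256, [11, 229]), (258, [11, 228]), (260, [12, 229]), (262, [12, 227]), (264, [11, 228]), (266, [12, 230]), (268, [18, 174]), (270, [18, 168]), (272, [18, 112]), (274, [26, 49]), (276, [27, 47]), (278, [45, 124]), (280, [45, 126]), (282, [46, 117]), (284, [41, 239]), (286, [34, 237]), (288, [33, 238]), (290, [36, 233])]
[269 182]
```

View pics/v4.png

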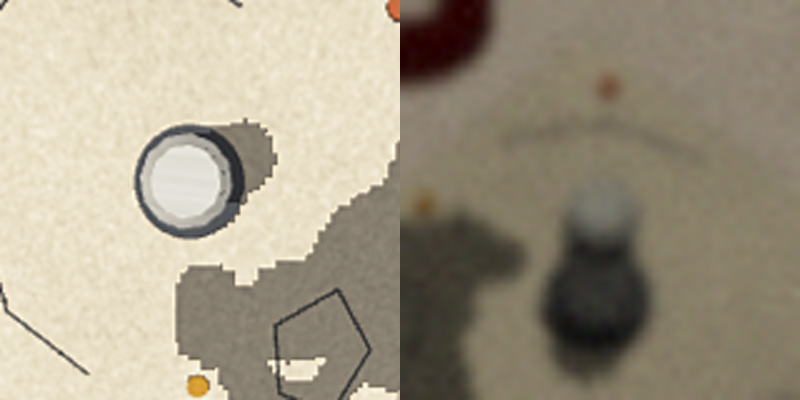

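Left panel: the axle seen almost from straight above, with the head's top face centred at wrist pixel (254,112.8). Right panel: scene view, head at about (602,210).

```bash
python3 -c "
from h import *
c=ctrl.get_calibration('wrist');print(cast(c,[(254,112.8)],.075),cast(c,[(255.6,112.4)],.026))
c2=ctrl.get_calibration('scene');u=np.array([(602-400)/8+244,210/8+157]);print(cast(c2,u,.073))
ct=ctrl.get_calibration('top');print(cast(ct,(241.3,186.4),.073))
lev((.588,-.0277,.12))"
```

```text
[[ 0.58815469 -0.02602722  0.075     ]] [[ 0.58855778 -0.02610399  0.026     ]]
[[ 0.59185481 -0.02920568  0.073     ]]
[[ 0.58764042 -0.02696942  0.073     ]]
t 4.97 p [ 0.5182 -0.0302  0.2876] F [-0.3 -0.8  0. ] w 0.0511 q [-0.14  0.26  1.97  0.    0.92  1.43]
[[1.0, -0.005, -0.003], [-0.005, -1.0, 0.002], [-0.003, -0.002, -1.0]]
turn [-0.002  0.003 -0.005]
grasp pt [ 0.5178 -0.0299  0.1326] tool shift [ 0.0702 -0.0026  0.0124]
```

```bash
python3 -m inch '[[0.035,-0.002,0.005,-0.002,0.003,-0.005,1],[0.025,-0.002,0.005,0,0,0,1],[0.008,0,0.005,0,0,0,1],[0,0,0,0,0,0,1]]'; python3 -c "
from h import *
lev((.588,-.0263,.105))"
```

```text
clock: 5.48
ee_pos: [0.5834, -0.0278, 0.2705]
ee_rot: [[1.0, -0.002, -0.007], [-0.002, -1.0, 0.0], [-0.007, -0.0, -1.0]]
contact_force: [-0.0, 0.7, -0.6]
grip_width: 0.0509
t 5.47 p [ 0.5834 -0.0278  0.2705] F [-0.   0.7 -0.6] w 0.0509 q [-0.12  0.39  1.82 -0.    0.93  1.45]
[[1.0, -0.002, -0.007], [-0.002, -1.0, 0.0], [-0.007, -0.0, -1.0]]
turn [-0.     0.007 -0.002]
grasp pt [ 0.5823 -0.0278  0.1155] tool shift [ 0.0058 -0.0015  0.0104]
```

```bash
python3 -m inch '[[0.0045,-0.0015,0.003,0,0.007,-0.002,1],[0,0,0,0,0,0,1]]'; python3 -c "
from h import *
lev((.588,-.0263,.047))"
```

```text
clock: 5.72
ee_pos: [0.5864, -0.0264, 0.267]
ee_rot: [[1.0, -0.001, -0.002], [-0.001, -1.0, 0.0], [-0.002, -0.0, -1.0]]
contact_force: [0.1, -0.3, 0.5]
grip_width: 0.051
t 5.72 p [ 0.5864 -0.0264  0.267 ] F [ 0.1 -0.3  0.5] w 0.051 q [-0.12  0.4   1.82  0.    0.92  1.45]
[[1.0, -0.001, -0.002], [-0.001, -1.0, 0.0], [-0.002, -0.0, -1.0]]
turn [-0.     0.002 -0.001]
grasp pt [ 0.5861 -0.0263  0.112 ] tool shift [ 0.002 -0.     0.065]
```

```bash
python3 -m inch '[[0.002,0,0.006,0,0.002,0,1],[0,0,0.007,0,0,0,1],[0,0,0.007,0,0,0,1]]'; python3 -m inch '[[0,0,0.005,0,0,0,1]]'; python3 -c "
from h import *
lev((.588,-.0263,.047))"
```

```text
clock: 6.1
ee_pos: [0.589, -0.0264, 0.2476]
ee_rot: [[1.0, -0.001, 0.005], [-0.001, -1.0, -0.0], [0.005, 0.0, -1.0]]
contact_force: [2.1, -0.1, 8.7]
grip_width: 0.0509
clock: 6.22
ee_pos: [0.5899, -0.0264, 0.243]
ee_rot: [[1.0, -0.001, 0.008], [-0.001, -1.0, -0.0], [0.008, 0.0, -1.0]]
contact_force: [0.6, -0.4, 1.3]
grip_width: 0.0508
t 6.22 p [ 0.5899 -0.0264  0.243 ] F [ 0.6 -0.4  1.3] w 0.0508 q [-0.12  0.44  1.82  0.    0.87  1.45]
[[1.0, -0.001, 0.008], [-0.001, -1.0, -0.0], [0.008, 0.0, -1.0]]
turn [ 0.    -0.008 -0.001]
grasp pt [ 0.5911 -0.0264  0.088 ] tool shift [-0.0034 -0.0001  0.0409]
```

```bash
python3 -m inch '[[0.0005,0,0.006,0,-0.006,0,1],[0,0,0.006,0,0,0,1],[0,0,0.006,0,0,0,1]]'; python3 -m inch '[[0,0,0.006,0,0,0,1],[0,0,0.005,0,0,0,1]]'; python3 -c "
from h import *
lev((.588,-.0263,.047))"
```

```text
clock: 6.6
ee_pos: [0.5909, -0.0263, 0.2236]
ee_rot: [[1.0, -0.001, 0.002], [-0.001, -1.0, 0.0], [0.002, -0.0, -1.0]]
contact_force: [1.3, 1.8, -0.9]
grip_width: 0.0512
clock: 6.85
ee_pos: [0.5909, -0.0263, 0.2116]
ee_rot: [[1.0, -0.001, 0.002], [-0.001, -1.0, -0.0], [0.002, 0.0, -1.0]]
contact_force: [1.3, 0.2, -0.5]
grip_width: 0.0508
t 6.85 p [ 0.5909 -0.0263  0.2116] F [ 1.3  0.2 -0.5] w 0.0508 q [-0.12  0.49  1.82  0.    0.82  1.45]
[[1.0, -0.001, 0.002], [-0.001, -1.0, -0.0], [0.002, 0.0, -1.0]]
turn [ 0.    -0.002 -0.001]
grasp pt [ 0.5913 -0.0263  0.0566] tool shift [-0.0033 -0.      0.0096]
```

Now threaded with almost no force. I press gently until it seats (expected TCP z about 0.202).

```bash
python3 -m inch '[[0,0,0.005,0,-0.002,0,1],[0,0,0.003,0,0,0,1]]'; python3 -m inch '[[0,0,0.003,0,0,0,1]]';python3 -m inch '[[0,0,0.003,0,0,0,1]]'
```

```text
clock: 7.1
ee_pos: [0.5912, -0.0263, 0.2031]
ee_rot: [[1.0, -0.001, 0.001], [-0.001, -1.0, -0.0], [0.001, 0.0, -1.0]]
contact_force: [1.7, 0.0, 1.3]
grip_width: 0.0511
clock: 7.22
ee_pos: [0.5914, -0.0264, 0.2015]
ee_rot: [[1.0, -0.001, -0.001], [-0.001, -1.0, 0.0], [-0.001, -0.0, -1.0]]
contact_force: [-6.4, 1.4, 23.9]
grip_width: 0.0513
clock: 7.35
ee_pos: [0.5918, -0.0264, 0.2015]
ee_rot: [[1.0, -0.001, -0.003], [-0.001, -1.0, 0.0], [-0.003, -0.0, -1.0]]
contact_force: [-7.2, 1.6, 25.1]
grip_width: 0.051
```

```bash
python3 -m inch '[[0,0,-0.001,0,0,0,0],[0,0,0,0,0,0,0],[0,0,-0.02,0,0,0,0],[0,0,-0.05,0,0,0,0],[0,0.01,-0.03,0,0,0,0]]'; python3 -m inch '[[0,0.055,0,0,0,0,0],[0,0.06,0,0,0,0,0],[0,0.06,0,0,0,0,0],[0.005,0.04,0,0,0,0,0],[0,0,0,0,0,0,0]]'; python3 -c "
from h import *
c,im=shot('wrist','w5');ringfind(c,im,COP,.0085,300);lev((.6034,-.2675,.02))"
```

```text
clock: 7.98
ee_pos: [0.5893, -0.036, 0.3024]
ee_rot: [[1.0, 0.0, -0.016], [0.0, -1.0, 0.001], [-0.016, -0.001, -1.0]]
contact_force: [0.5, -0.6, 0.2]
grip_width: 0.0851
clock: 8.6
ee_pos: [0.5965, -0.2573, 0.3129]
ee_rot: [[1.0, 0.003, -0.003], [0.003, -1.0, -0.003], [-0.003, 0.003, -1.0]]
contact_force: [1.0, 0.3, 0.1]
grip_width: 0.0854
px 270 174 21 world mm 606.2 -267.8 r 21.2
t 8.65 p [ 0.5963 -0.2558  0.3126] F [ 0.7 -0.1  0.6] w 0.0854 q [-0.47  0.45  1.64 -0.    1.06  1.1 ]
[[1.0, 0.004, -0.004], [0.004, -1.0, -0.002], [-0.004, 0.002, -1.0]]
turn [0.002 0.004 0.004]
grasp pt [ 0.5956 -0.2561  0.1576] tool shift [0.0083 0.0112 0.1376]
```

```bash
python3 -m inch '[[0.006,0.006,0.045,0.002,0.004,0.004,0],[0.004,0.005,0.045,0,0,0,0],[0,0,0.025,0,0,0,0.2],[0,0,0.01,0,0,0,0.3],[0,0,0,0,0,0,0.3]]'; python3 -c "
from h import *
lev((.606,-.2678,.018))"
```

```text
clock: 9.28
ee_pos: [0.6076, -0.2605, 0.188]
ee_rot: [[1.0, 0.005, 0.001], [0.005, -1.0, 0.002], [0.001, -0.002, -1.0]]
contact_force: [0.2, -0.9, 0.6]
grip_width: 0.0599
t 9.28 p [ 0.6076 -0.2605  0.188 ] F [ 0.2 -0.9  0.6] w 0.0599 q [-0.47  0.63  1.65  0.    0.86  1.09]
[[1.0, 0.005, 0.001], [0.005, -1.0, 0.002], [0.001, -0.002, -1.0]]
turn [-0.002 -0.001  0.005]
grasp pt [ 0.6077 -0.2602  0.033 ] tool shift [-0.0017  0.0077  0.0149]
```

```bash
python3 -m inch '[[-0.0015,0.0077,0,-0.002,0,0.005,0.3],[0,0,0.006,0,0,0,0.3],[0,0,0.006,0,0,0,0.3],[0,0,0.003,0,0,0,0.3]]'; python3 -c "
from h import *
lev((.606,-.2678,.018))"
```

```text
clock: 9.78
ee_pos: [0.608, -0.2691, 0.1768]
ee_rot: [[1.0, 0.001, 0.007], [0.001, -1.0, -0.003], [0.007, 0.003, -1.0]]
contact_force: [-0.7, 1.0, 0.1]
grip_width: 0.0599
t 9.78 p [ 0.608  -0.2691  0.1768] F [-0.7  1.   0.1] w 0.0599 q [-0.48  0.65  1.64  0.    0.84  1.09]
[[1.0, 0.001, 0.007], [0.001, -1.0, -0.003], [0.007, 0.003, -1.0]]
turn [ 0.003 -0.007  0.001]
grasp pt [ 0.6091 -0.2696  0.0218] tool shift [-0.0032 -0.0019  0.0038]
```

```bash
python3 -m inch '[[-0.002,-0.0014,0.003,0.003,-0.007,0,0.3],[0,0,0.001,0,0,0,0.3]]'; python3 -m inch '[[0,0,0,0,0,0,1],[0,0,0,0,0,0,1],[0,0,0,0,0,0,1]]'; python3 -c "
from h import *
lev((.606,-.2678,.018));c,im=shot('wrist','w6');ringfind(c,im,COP,.012,300)"
```

```text
clock: 10.02
ee_pos: [0.6057, -0.2677, 0.1722]
ee_rot: [[1.0, 0.0, -0.001], [0.0, -1.0, 0.0], [-0.001, -0.0, -1.0]]
contact_force: [-0.8, -0.1, 0.6]
grip_width: 0.0594
clock: 10.4
ee_pos: [0.606, -0.2678, 0.1727]
ee_rot: [[1.0, 0.001, 0.0], [0.001, -1.0, -0.0], [0.0, 0.0, -1.0]]
contact_force: [-0.1, 0.2, -0.3]
grip_width: 0.039
t 10.4 p [ 0.606  -0.2678  0.1727] F [-0.1  0.2 -0.3] w 0.039 q [-0.48  0.66  1.65 -0.    0.84  1.09]
[[1.0, 0.001, 0.0], [0.001, -1.0, -0.0], [0.0, 0.0, -1.0]]
turn [ 0.    -0.     0.001]
grasp pt [ 0.6061 -0.2678  0.0177] tool shift [-0.0001 -0.     -0.0003]
px 261 246 39 world mm 608.7 -268.1 r 22.0
```

```bash
python3 -m inch '[[0,0,-0.03,0,0,0,1],[0,-0.01,-0.05,0,0,0,1],[0,-0.05,-0.03,0,0,0,1],[-0.005,-0.06,0,0,0,0,1],[-0.005,-0.06,0,0,0,0,1]]'; python3 -m inch '[[-0.005,-0.045,0,0,0,0,1],[0,-0.01,0,0,0,0,1],[0,0,0,0,0,0,1]]'; python3 -c "
from h import *
lev((.5877,-.0263,.095))"
```

```text
clock: 11.08
ee_pos: [0.5963, -0.0878, 0.2852]
ee_rot: [[1.0, -0.008, 0.002], [-0.008, -1.0, 0.001], [0.002, -0.001, -1.0]]
contact_force: [0.0, -0.6, -1.1]
grip_width: 0.0391
clock: 11.45
ee_pos: [0.5904, -0.0273, 0.2851]
ee_rot: [[1.0, -0.002, 0.001], [-0.002, -1.0, 0.001], [0.001, -0.001, -1.0]]
contact_force: [0.4, -1.1, -0.3]
grip_width: 0.039
t 11.45 p [ 0.5904 -0.0273  0.2851] F [ 0.4 -1.1 -0.3] w 0.039 q [-0.12  0.38  1.8   0.    0.96  1.45]
[[1.0, -0.002, 0.001], [-0.002, -1.0, 0.001], [0.001, -0.001, -1.0]]
turn [-0.001 -0.001 -0.002]
grasp pt [ 0.5906 -0.0271  0.1301] tool shift [-0.003  -0.0008  0.0351]
```

```bash
python3 -m inch '[[-0.0028,-0.0008,0.012,-0.001,-0.001,-0.002,1],[0,0,0.012,0,0,0,1],[0,0,0.006,0,0,0,1],[0,0,0,0,0,0,1]]'; python3 -c "
from h import *
lev((.5877,-.0263,.06))"
```

```text
clock: 11.95
ee_pos: [0.5874, -0.0304, 0.2515]
ee_rot: [[1.0, -0.005, -0.002], [-0.005, -1.0, -0.001], [-0.002, 0.001, -1.0]]
contact_force: [-0.5, -0.0, 0.1]
grip_width: 0.0392
t 11.95 p [ 0.5874 -0.0304  0.2515] F [-0.5 -0.   0.1] w 0.0392 q [-0.13  0.43  1.82 -0.    0.9   1.45]
[[1.0, -0.005, -0.002], [-0.005, -1.0, -0.001], [-0.002, 0.001, -1.0]]
turn [ 0.001  0.002 -0.005]
grasp pt [ 0.5871 -0.0305  0.0965] tool shift [ 0.0006 -0.0043  0.0365]
```

```bash
python3 -m inch '[[0.0005,-0.0042,0,0.001,0.002,-0.005,1],[0,0,0,0,0,0,1]]'; python3 -c "
from h import *
lev((.5877,-.0263,.06))"
```

```text
clock: 12.2
ee_pos: [0.5882, -0.0265, 0.2516]
ee_rot: [[1.0, -0.0, 0.001], [-0.0, -1.0, 0.0], [0.001, -0.0, -1.0]]
contact_force: [0.1, -0.6, 0.5]
grip_width: 0.0394
t 12.2 p [ 0.5882 -0.0265  0.2516] F [ 0.1 -0.6  0.5] w 0.0394 q [-0.12  0.43  1.82  0.    0.89  1.45]
[[1.0, -0.0, 0.001], [-0.0, -1.0, 0.0], [0.001, -0.0, -1.0]]
turn [-0.    -0.001 -0.   ]
grasp pt [ 0.5883 -0.0264  0.0966] tool shift [-0.0006 -0.0001  0.0366]
```

```bash
python3 -m inch '[[0,0,0.004,0,0,0,1],[0,0,0.003,0,0,0,1]]'; python3 -m inch '[[0,0,0.003,0,0,0,1]]';python3 -m inch '[[0,0,0.003,0,0,0,1]]'
```

```text
clock: 12.45
ee_pos: [0.5887, -0.0263, 0.2452]
ee_rot: [[1.0, 0.0, 0.003], [0.0, -1.0, -0.0], [0.003, 0.0, -1.0]]
contact_force: [-0.2, -0.3, -0.2]
grip_width: 0.0395
clock: 12.58
ee_pos: [0.5887, -0.0263, 0.242]
ee_rot: [[1.0, 0.0, 0.003], [0.0, -1.0, -0.0], [0.003, 0.0, -1.0]]
contact_force: [-0.8, 0.5, -0.9]
grip_width: 0.039
clock: 12.7
ee_pos: [0.5887, -0.0262, 0.2388]
ee_rot: [[1.0, 0.0, 0.003], [0.0, -1.0, -0.0], [0.003, 0.0, -1.0]]
contact_force: [-0.6, 0.1, -0.8]
grip_width: 0.039
```

```bash
python3 -m inch '[[0,0,0.005,0,-0.002,0,1],[0,0,0.005,0,0,0,1],[0,0,0.004,0,0,0,1]]'; python3 -m inch '[[0,0,0.003,0,0,0,1]]';python3 -m inch '[[0,0,0.003,0,0,0,1]]';python3 -m inch '[[0,0,0.002,0,0,0,1]]'
```

```text
clock: 13.08
ee_pos: [0.5887, -0.0262, 0.2237]
ee_rot: [[1.0, 0.0, 0.0], [0.0, -1.0, -0.0], [0.0, 0.0, -1.0]]
contact_force: [-0.2, -0.1, 0.7]
grip_width: 0.0393
clock: 13.2
ee_pos: [0.5886, -0.0262, 0.2202]
ee_rot: [[1.0, 0.0, -0.0], [0.0, -1.0, -0.0], [-0.0, 0.0, -1.0]]
contact_force: [0.6, -0.2, -0.6]
grip_width: 0.0392
clock: 13.32
ee_pos: [0.5889, -0.0263, 0.2185]
ee_rot: [[1.0, 0.0, -0.001], [0.0, -1.0, 0.0], [-0.001, -0.0, -1.0]]
contact_force: [-6.7, 0.3, 20.2]
grip_width: 0.0393
clock: 13.45
ee_pos: [0.5891, -0.0263, 0.2185]
ee_rot: [[1.0, 0.0, -0.002], [0.0, -1.0, 0.0], [-0.002, -0.0, -1.0]]
contact_force: [-6.2, -0.4, 14.3]
grip_width: 0.0395
```

The collar seated at 0.2185, against 0.2187 expected. Now I release it, look from directly above the axle, then head for the pliers.

```bash
python3 -m inch '[[0,0,-0.001,0,0,0,0],[0,0,0,0,0,0,0],[0,0,-0.02,0,0,0,0],[-0.02,0,-0.05,0,0,0,0],[-0.04,0,-0.02,0,0,0,0]]'; python3 -m inch '[[-0.01,0,0,0,0,0,0],[0,0,0,0,0,0,0]]'; python3 -c "
from h import *
c,im=shot('wrist','w7');lev();p=proj(c,[(.589,-.027,.06)])[0].round().astype(int);print(p)
x,y=p;x0,y0=x-60,max(y-60,0);print(x0,y0);cv2.imwrite('pics/v7.png',cv2.resize(im[y0:y0+120,x0:x0+120,::-1],(480,480),interpolation=cv2.INTER_CUBIC))
ringfind(c,im,RED,.043,300);ringfind(c,im,COP,.058,300)
import pickle;pickle.dump(c,open('c7','wb'))"
```

```text
clock: 14.08
ee_pos: [0.5306, -0.0266, 0.3134]
ee_rot: [[1.0, 0.001, -0.0], [0.001, -1.0, -0.0], [-0.0, 0.0, -1.0]]
contact_force: [-0.4, 0.5, 0.9]
grip_width: 0.0847
clock: 14.32
ee_pos: [0.5196, -0.0266, 0.3167]
ee_rot: [[1.0, 0.0, 0.005], [0.0, -1.0, -0.001], [0.005, 0.001, -1.0]]
contact_force: [0.2, -0.1, 0.2]
grip_width: 0.0855
t 14.38 p [ 0.52   -0.0266  0.3165] F [0.2 0.8 0.3] w 0.0853 q [-0.13  0.21  1.95 -0.    0.97  1.44]
[[1.0, 0.001, 0.005], [0.001, -1.0, -0.001], [0.005, 0.001, -1.0]]
turn [ 0.001 -0.005  0.001]
[261 116]
201 56
px 412 167 31 world mm 544.9 -162.8 r 27.6
px 260 115 32 world mm 588.8 -26.7 r 26.7
px 261 115 27 world mm 589.2 -26.5 r 20.9
```

View pics/v7.png

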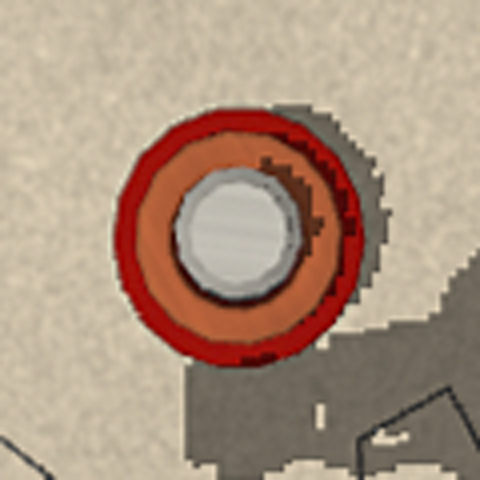

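The wheel and collar are concentric on the axle: head at crop (237,234), collar (209–269 px wide) flat on the wheel. Next, the pliers.

```bash
python3 -m inch '[[-0.01,-0.05,0,0,-0.005,0,0],[-0.015,-0.06,0,0,0,0,0],[-0.015,-0.06,0,0,0,0,0],[-0.015,-0.055,0,0,0,0,0],[-0.01,-0.035,0,0,0,0,0]]'; python3 -m inch '[[0,-0.01,0,0,0,0,0],[0,0,0,0,0,0,0]]'; python3 -c "
from h import *
import pickle;c7=pickle.load(open('c7','rb'));print('axle',cast(c7,(260.25,114.5),.074))
c,im=shot('wrist','w8',1.5);lev();pickle.dump(c,open('c8','wb'))
m,b=blobs(im,(130,80,20),(165,255,255),150)
for q in b: print(cv2.contourArea(q),cv2.minAreaRect(q))
"
```

```text
clock: 15.0
ee_pos: [0.4602, 0.2392, 0.3145]
ee_rot: [[1.0, -0.008, 0.004], [-0.008, -1.0, -0.001], [0.004, 0.001, -1.0]]
contact_force: [0.7, 0.3, -0.0]
grip_width: 0.0853
clock: 15.25
ee_pos: [0.4607, 0.2519, 0.3133]
ee_rot: [[1.0, -0.003, 0.003], [-0.003, -1.0, -0.001], [0.004, 0.001, -1.0]]
contact_force: [-0.0, -0.0, 0.2]
grip_width: 0.0855
axle [[ 0.59012233 -0.02652671  0.074     ]]
t 15.3 p [0.4607 0.2514 0.3132] F [ 0.4 -1.  -0.4] w 0.0855 q [ 0.42  0.23  1.94 -0.    0.97  1.99]
[[1.0, -0.004, 0.003], [-0.004, -1.0, -0.001], [0.003, 0.001, -1.0]]
turn [ 0.001 -0.003 -0.004]
881.0 ((229.07205200195312, 206.20960998535156), (10.903507232666016, 94.62921905517578), 7.594643592834473)
847.5 ((283.6769104003906, 205.3937530517578), (95.35196685791016, 11.162830352783203), 80.3802719116211)
```

View pics/w8.png

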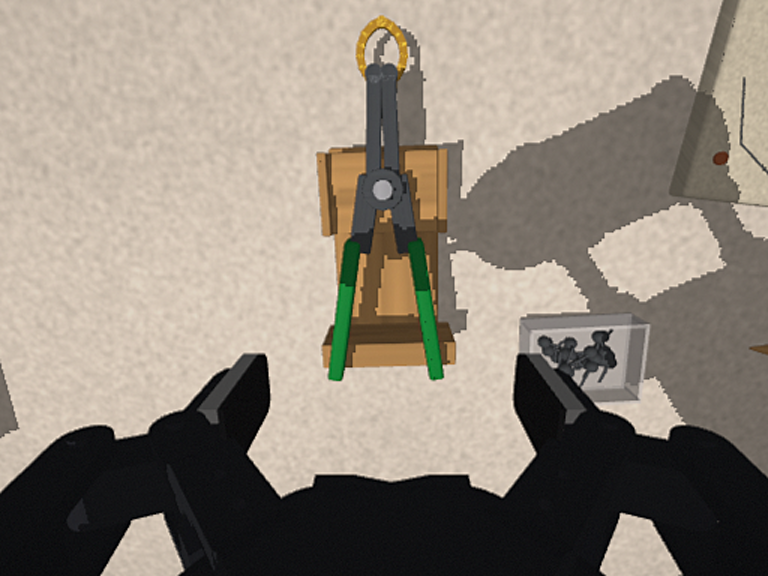

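The pivot is at pixel (382,188) of 768, the ring at (382,45), and the handle tails at (335,376) and (436,376). The tack box, at right (585,360), is only 24 mm high.

```bash
python3 -c "
from h import *
import pickle;c=pickle.load(open('c8','rb'));im=cv2.resize(cv2.imread('pics/w8.png'),(512,384),interpolation=cv2.INTER_AREA)[:,:,::-1].copy()
m,b=blobs(im,(130,80,20),(165,255,255),150);L=[]
for q in b:
    P=cast(c,q[:,0,:],.061)[:,:2]; i=P[:,0]; r=[]
    for x in (.40,.42,.44,.46,.475):
        s=P[abs(i-x)<.002]; r.append((x,s[:,1].min(),s[:,1].max()))
    r=np.array(r);L.append(r);print(np.round(r,4).tolist(),'xrange',i.min().round(4),i.max().round(4))
mid=(L[0][:,1:].mean(1)+L[1][:,1:].mean(1))/2;print('mid',mid,'slope',np.polyfit(L[0][:,0],mid,1))
print('outer width',abs(L[0][:,1:].max(1)-L[1][:,1:].min(1)),abs(L[1][:,1:].max(1)-L[0][:,1:].min(1)))
print('pivot',cast(c,(254.7,125.3),.063),'ring',cast(c,(254.7,32),.0285))
ct=ctrl.get_calibration('top');print('ring top',cast(ct,(149.25,196.25),.0285))
E=0"
```

```text
Traceback (most recent call last):
ValueError: zero-size array to reduction operation minimum which has no identity
```

```bash
python3 -c "
from h import *
import pickle;c=pickle.load(open('c8','rb'));im=cv2.resize(cv2.imread('pics/w8.png'),(512,384),interpolation=cv2.INTER_AREA)[:,:,::-1].copy()
m,b=blobs(im,(130,80,20),(165,255,255),150);L=[]
for q in b:
    P=cast(c,q[:,0,:],.061)[:,:2]; i=P[:,0]; r=[]
    print('xrange',i.min().round(4),i.max().round(4))
    for x in (.425,.44,.46,.48):
        s=P[abs(i-x)<.003]; r.append((x,s[:,1].min(),s[:,1].max()))
    r=np.array(r);L.append(r);print(np.round(r,4).tolist())
mid=(L[0][:,1:].mean(1)+L[1][:,1:].mean(1))/2;print('mid',mid,'slope',np.polyfit(L[0][:,0],mid,1))
print('outer width',abs(L[0][:,1:].max(1)-L[1][:,1:].min(1)))
print('pivot',cast(c,(254.7,125.3),.063),'ring',cast(c,(254.7,32),.0285))
ct=ctrl.get_calibration('top');print('ring top',cast(ct,(149.25,196.25),.0285))
"
```

```text
xrange 0.4118 0.4962
[[0.425, 0.2784, 0.2874], [0.44, 0.2762, 0.2859], [0.46, 0.2731, 0.2817], [0.48, 0.27, 0.2785]]
xrange 0.4126 0.497
[[0.425, 0.2219, 0.2309], [0.44, 0.225, 0.2338], [0.46, 0.2281, 0.2367], [0.48, 0.232, 0.2403]]
mid [0.25463508 0.25521514 0.25489461 0.25520992] slope [0.0071401  0.25176672]
outer width [0.06542145 0.06084077 0.05351622 0.04649705]
pivot [[0.52288341 0.25594559 0.063     ]] ring [[0.59676168 0.25609916 0.0285    ]]
ring top [[0.59168452 0.25263246 0.0285    ]]
```

```bash
python3 -m inch '[[0.002,-0.0035,0.015,0.001,-0.003,-0.013,0],[0,0,0.025,0,0,0,0],[0,0,0.015,0,0,0,0],[0,0,0,0,0,0,0]]'; python3 -c "
from h import *
lev((.463,.2549,.051))"
```

```text
clock: 15.8
ee_pos: [0.4647, 0.251, 0.2542]
ee_rot: [[1.0, 0.005, -0.001], [0.005, -1.0, -0.002], [-0.001, 0.002, -1.0]]
contact_force: [-0.6, 1.1, 0.6]
grip_width: 0.0857
t 15.8 p [0.4647 0.251  0.2542] F [-0.6  1.1  0.6] w 0.0857 q [ 0.41  0.32  1.96 -0.    0.86  1.98]
[[1.0, 0.005, -0.001], [0.005, -1.0, -0.002], [-0.001, 0.002, -1.0]]
turn [0.002 0.001 0.005]
grasp pt [0.4645 0.2507 0.0992] tool shift [-0.0014 -0.0043  0.0482]
```

```bash
python3 -m inch '[[-0.0014,-0.0043,0.01,0.002,0.001,-0.004,0],[0,0,0.012,0,0,0,0],[0,0,0.01,0,0,0,0],[0,0,0.008,0,0,0,0],[0,0,0.006,0,0,0,0]]'; python3 -c "
from h import *
lev((.463,.2549,.051))"
```

```text
clock: 16.42
ee_pos: [0.4643, 0.2558, 0.2068]
ee_rot: [[1.0, 0.009, 0.003], [0.009, -1.0, 0.002], [0.003, -0.002, -1.0]]
contact_force: [1.2, -0.6, 0.5]
grip_width: 0.0856
t 16.43 p [0.4643 0.2558 0.2068] F [ 1.2 -0.6  0.5] w 0.0856 q [0.42 0.41 1.97 0.   0.76 1.98]
[[1.0, 0.009, 0.003], [0.009, -1.0, 0.002], [0.003, -0.002, -1.0]]
turn [-0.002 -0.003  0.009]
grasp pt [0.4648 0.2561 0.0518] tool shift [-0.0018  0.0012  0.0008]
```

```bash
python3 -m inch '[[-0.0013,0.0009,0.0005,-0.002,-0.003,0,0.3],[0,0,0,0,0,0,0.4],[0,0,0,0,0,0,0.5]]'; python3 -c "
from h import *
lev()"; python3 -m inch '[[0,0,0,0,0,0,0.6],[0,0,0,0,0,0,0.8],[0,0,0,0,0,0,1],[0,0,0,0,0,0,1]]'; python3 -c "
from h import *
lev()
c,im=shot('wrist','w9',1.5)
import pickle;pickle.dump(c,open('c9','wb'))"
```

```text
clock: 16.8
ee_pos: [0.4628, 0.2553, 0.2073]
ee_rot: [[1.0, 0.008, -0.002], [0.008, -1.0, 0.0], [-0.002, -0.0, -1.0]]
contact_force: [-2.0, 0.6, 3.7]
grip_width: 0.0429
t 16.8 p [0.4628 0.2553 0.2073] F [-2.   0.6  3.7] w 0.0429 q [0.42 0.41 1.97 0.   0.76 1.98]
[[1.0, 0.008, -0.002], [0.008, -1.0, 0.0], [-0.002, -0.0, -1.0]]
turn [-0.     0.002  0.008]
clock: 17.3
ee_pos: [0.4628, 0.2556, 0.2089]
ee_rot: [[1.0, 0.008, -0.001], [0.008, -1.0, 0.001], [-0.001, -0.001, -1.0]]
contact_force: [-0.2, -0.4, 1.5]
grip_width: 0.0309
t 17.3 p [0.4628 0.2556 0.2089] F [-0.2 -0.4  1.5] w 0.0309 q [0.42 0.4  1.97 0.   0.77 1.98]
[[1.0, 0.008, -0.001], [0.008, -1.0, 0.001], [-0.001, -0.001, -1.0]]
turn [-0.001  0.001  0.008]
```

View pics/w9.png

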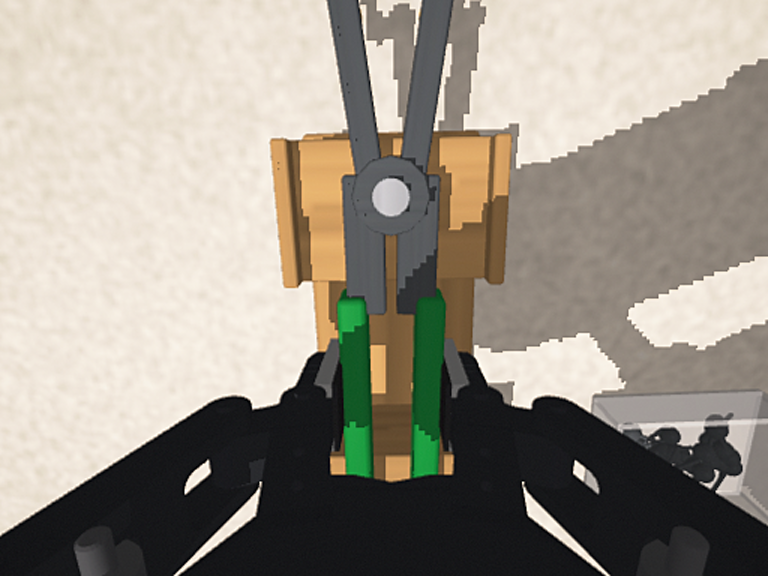

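The handles are parallel and at the stop: width reads 0.031, which fits 34 given the same 3 mm offset seen on the wheel and collar. The jaws are spread and the pivot is at (391,196). I lift straight up and compute where the ring is.

```bash
python3 -c "
from h import *
import pickle;c=pickle.load(open('c9','rb'))
for z in (.061,.064): print('pivot',cast(c,(391/1.5,196.5/1.5),z))
print('jaw', cast(c,(343/1.5,0),.055),cast(c,(437/1.5,0),.055), cast(c,(370/1.5,100/1.5),.055),cast(c,(409/1.5,100/1.5),.055))"
python3 -m inch '[[0,0,-0.01,0,0,0,1],[0,0,-0.015,0,0,0,1],[0,0,-0.02,0,0,0,1],[0,0,-0.02,0,0,0,1],[0,0,-0.015,0,0,0,1]]';python3 -m inch '[[0,0,0,0,0,0,1]]'; python3 -c "
from h import *
lev();c,im=shot('wrist','w10',1.5)
c2,i2=shot('scene','s10');p=proj(c2,[(.56,.25,.11)])[0].round().astype(int);x,y=p
c3,i3=shot('top','t10');u,v=proj(c3,[(.53,.25,.11)])[0].round().astype(int);print(x,y,u,v)
cv2.imwrite('pics/v10.png',np.hstack([cv2.resize(i2[y-50:y+50,x-50:x+50,::-1],(400,400),interpolation=cv2.INTER_CUBIC),cv2.resize(i3[v-50:v+50,u-50:u+50,::-1],(400,400),interpolation=cv2.INTER_CUBIC)]))
import pickle;pickle.dump(c,open('c10','wb'))"
```

```text
pivot [[0.52550061 0.25605999 0.061     ]]
pivot [[0.52567788 0.25605911 0.064     ]]
jaw [[0.57485487 0.26895439 0.055     ]] [[0.57507087 0.24458753 0.055     ]] [[0.55105569 0.26207245 0.055     ]] [[0.55115206 0.25134477 0.055     ]]
clock: 17.98
ee_pos: [0.4624, 0.255, 0.2922]
ee_rot: [[1.0, 0.007, -0.004], [0.007, -1.0, -0.0], [-0.004, 0.0, -1.0]]
contact_force: [0.3, -0.8, -1.6]
grip_width: 0.0311
clock: 18.1
ee_pos: [0.4631, 0.2553, 0.2942]
ee_rot: [[1.0, 0.007, -0.0], [0.007, -1.0, 0.001], [-0.0, -0.001, -1.0]]
contact_force: [-0.1, 0.4, -1.4]
grip_width: 0.0311
t 18.1 p [0.4631 0.2553 0.2942] F [-0.1  0.4 -1.4] w 0.0311 q [0.42 0.26 1.94 0.   0.94 1.98]
[[1.0, 0.007, -0.0], [0.007, -1.0, 0.001], [-0.0, -0.001, -1.0]]
turn [-0.001  0.     0.007]
320 107 142 212
```

View pics/v10.png

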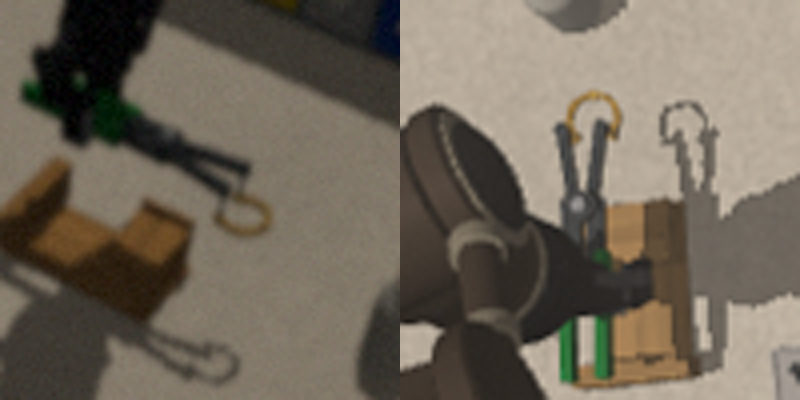

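The pliers are held level with the ring open: scene crop ring at (243,213), top crop ring at (594,118). Next I triangulate the ring and check for slip by comparing pivot pixels before and after the lift.

```bash
cat >> h.py <<'E'
def pivot(f):
    im=cv2.imread(f)[150:250,340:440];g=cv2.cvtColor(im,cv2.COLOR_BGR2HSV);m=((g[...,1]<40)&(g[...,2]>130)).astype(np.uint8)
    n,l,s,ce=cv2.connectedComponentsWithStats(m);k=1+np.argmax(s[1:,4]);print(f,"pivot px",ce[k]+[340,150],s[k])
def tri(c1,u1,c2,u2):
    a,b=cast(c1,u1,0)[0],cast(c1,u1,.3)[0];p,q=cast(c2,u2,0)[0],cast(c2,u2,.3)[0];d,e=b-a,q-p
    t=np.linalg.lstsq(np.c_[d,-e],p-a,rcond=None)[0];print("tri",np.round(a+t[0]*d,4),np.round(p+t[1]*e,4))
E
python3 -c "
from h import *
pivot('pics/w9.png');pivot('pics/w10.png')
a,b=ctrl.get_calibration('top'),ctrl.get_calibration('scene')
tri(a,(140.5,191.5),b,(330.75,110.25));tri(a,(241.3,186.4),b,(269.25,183.25))
for z in (.109,.112): print(cast(a,(140.5,191.5),z),cast(b,(330.75,110.25),z))
for f,c,(x0,y0,x1,y1) in (('t10',a,(120,170,165,205)),('s10',b,(310,90,350,125))):
    im=cv2.imread(f'pics/{f}.png')[:,:,::-1].copy();m,bb=blobs(im[y0:y1,x0:x1].copy(),(98,110,60),(115,255,255),3)
    P=np.vstack([q[:,0,:] for q in bb])+[x0,y0];print(f,P.min(0),P.max(0),len(P))
"
```

```text
pics/w9.png pivot px [390.37958115 196.80017452] [  32   28   38   39 1146]
pics/w10.png pivot px [390.33928571 196.5375    ] [  32   28   38   38 1120]
tri [0.5888 0.2535 0.1086] [0.5915 0.256  0.1101]
tri [ 0.5889 -0.0268  0.0675] [ 0.5897 -0.026   0.0677]
[[0.58872639 0.25335961 0.109     ]] [[0.59106011 0.2571255  0.109     ]]
[[0.5879849 0.2524178 0.112    ]] [[0.59236702 0.25396861 0.112     ]]
t10 [134 185] [146 197] 53
s10 [310 106] [337 122] 77
```

```bash
python3 -m inch '[[0,0.04,0,-0.001,0,0,1],[0,0.055,0,0,0,0,1],[0,0.055,0,0,0,0,1],[0,0.055,0,0,0,0,1],[0,0.04,0,0,0,0,1]]';python3 -m inch '[[0,0.02,0,0,0,0,1],[0,0,0,0,0,0,1]]'; python3 -c "
from h import *
lev((.4605,-.0277,.140))"
```

```text
clock: 18.88
ee_pos: [0.4626, 0.0058, 0.2878]
ee_rot: [[1.0, 0.015, -0.011], [0.015, -1.0, -0.002], [-0.011, 0.002, -1.0]]
contact_force: [0.1, -0.5, -1.9]
grip_width: 0.0313
clock: 19.12
ee_pos: [0.4618, -0.0174, 0.2859]
ee_rot: [[1.0, 0.01, -0.015], [0.01, -1.0, -0.002], [-0.015, 0.002, -1.0]]
contact_force: [-0.3, 0.8, -1.8]
grip_width: 0.0307
t 19.12 p [ 0.4618 -0.0174  0.2859] F [-0.3  0.8 -1.8] w 0.0307 q [-0.13  0.16  2.09 -0.01  0.9   1.43]
[[1.0, 0.01, -0.015], [0.01, -1.0, -0.002], [-0.015, 0.002, -1.0]]
turn [0.002 0.015 0.01 ]
grasp pt [ 0.4594 -0.0178  0.1309] tool shift [ 0.0009  0.0099 -0.0091]
```

```bash
python3 -m inch '[[-0.001,0.010,0,0.002,0.015,0.002,1],[0,0,0.008,0,0,0,1],[0,0,0.007,0,0,0,1],[0,0,0,0,0,0,1]]'; python3 -c "
from h import *
lev((.4605,-.0275,.115))"
```

```text
clock: 19.62
ee_pos: [0.4599, -0.026, 0.2684]
ee_rot: [[1.0, 0.01, -0.003], [0.01, -1.0, 0.001], [-0.003, -0.001, -1.0]]
contact_force: [-0.7, 0.2, -1.7]
grip_width: 0.031
t 19.62 p [ 0.4599 -0.026   0.2684] F [-0.7  0.2 -1.7] w 0.031 q [-0.15  0.18  2.11  0.    0.85  1.41]
[[1.0, 0.01, -0.003], [0.01, -1.0, 0.001], [-0.003, -0.001, -1.0]]
turn [-0.001  0.003  0.01 ]
grasp pt [ 0.4595 -0.0258  0.1134] tool shift [ 0.001   0.0017 -0.0016]
```

```bash
python3 -m inch '[[0.0006,0.0012,0,-0.001,0.003,0.002,1],[0,0,0,0,0,0,1]]'; python3 -c "
from h import *
lev()
c2,i2=shot('scene','s11');x,y=proj(c2,[(.59,-.0265,.08)])[0].round().astype(int)
c3,i3=shot('top','t11');u,v=proj(c3,[(.59,-.0265,.08)])[0].round().astype(int)
c4,i4=shot('wrist','w11');print(x,y,u,v)
f=lambda i,a,b,r:cv2.resize(i[max(b-r,0):max(b-r,0)+2*r,a-r:a+r,::-1],(400,400),interpolation=cv2.INTER_CUBIC)
cv2.imwrite('pics/v11.png',np.hstack([f(i2,x,y,20),f(i3,u,v,20)]))"
```

```text
clock: 19.88
ee_pos: [0.4607, -0.0266, 0.2682]
ee_rot: [[1.0, 0.009, 0.0], [0.009, -1.0, 0.0], [0.0, -0.0, -1.0]]
contact_force: [-0.1, -0.7, -2.4]
grip_width: 0.0309
t 19.88 p [ 0.4607 -0.0266  0.2682] F [-0.1 -0.7 -2.4] w 0.0309 q [-0.15  0.19  2.11  0.    0.85  1.41]
[[1.0, 0.009, 0.0], [0.009, -1.0, 0.0], [0.0, -0.0, -1.0]]
turn [-0.    -0.     0.009]
269 181 241 185
```

View pics/v11.png

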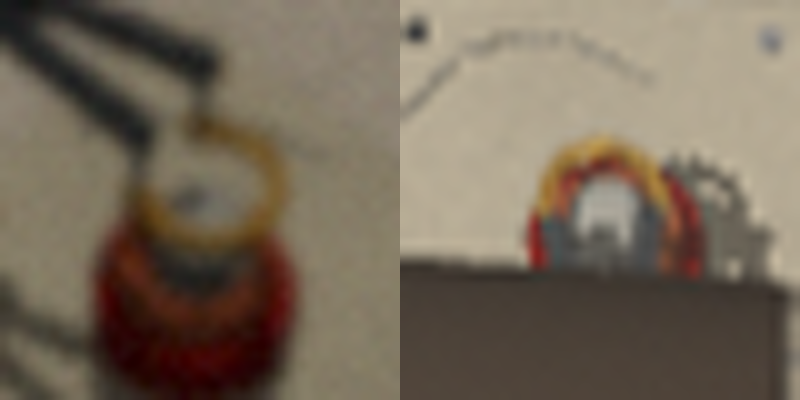

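In the top crop the ring (538–672 wide, far edge at row 135) surrounds the head (578–636, far edge at row 178). In the scene crop the ring is centred at about (210,184). I compare these with the projected ideal positions.

```bash
python3 -c "
from h import *
b,a=ctrl.get_calibration('scene'),ctrl.get_calibration('top');A=np.array([.590,-.0265,0])
th=np.linspace(0,2*np.pi,180)
circ=lambda r,z,d=(0,0,0):A+np.array(d)+np.c_[r*np.cos(th),r*np.sin(th),0*th+z]
for n,c,o in (('scene',b,(249,161)),('top',a,(221,165))):
    for nm,r,z in (('ring',.0188,.0865),('head',.012,.072),('headtop',.009,.075),('wheel',.027,.046)):
        p=(proj(c,circ(r,z))-o+.5)*10-.5;print(n,nm,p.min(0).round(),p.max(0).round())
    for d in ((.003,0,0),(0,.003,0)):
        p=(proj(c,circ(.0188,.0865,d))-o+.5)*10-.5;print(n,d,p.min(0).round(),p.max(0).round())
im=cv2.imread('pics/s11.png')[161:201,249:289,::-1].copy();print(cv2.cvtColor(im,cv2.COLOR_RGB2HSV)[18,8:32].tolist())
"
```

```text
scene ring [133. 124.] [285. 245.]
scene head [160. 181.] [255. 258.]
scene headtop [172. 183.] [244. 241.]
scene wheel [ 99. 195.] [309. 366.]
scene (0.003, 0, 0) [143. 130.] [295. 251.]
scene (0, 0.003, 0) [141. 117.] [292. 237.]
top ring [138. 137.] [269. 264.]
top head [164. 172.] [247. 252.]
top headtop [174. 179.] [236. 239.]
top wheel [119. 144.] [300. 320.]
top (0.003, 0, 0) [137. 126.] [268. 254.]
top (0, 0.003, 0) [127. 137.] [258. 265.]
[[20, 57, 130], [22, 61, 126], [21, 64, 131], [19, 75, 123], [20, 84, 103], [18, 93, 85], [19, 98, 96], [19, 86, 119], [19, 68, 124], [20, 63, 118], [21, 56, 110], [21, 49, 104], [24, 46, 112], [21, 49, 119], [22, 55, 121], [22, 56, 122], [19, 62, 128], [20, 80, 127], [20, 111, 122], [19, 145, 120], [19, 120, 123], [20, 72, 128], [21, 62, 131], [25, 56, 128]]
```

The measured outlines match the ideal ones to within about 1 mm in both views. I descend slowly, watching the force.

```bash
python3 -m inch '[[0,0,0.004,0,0,0.001,1],[0,0,0.003,0,0,0,1]]'; python3 -m inch '[[0,0,0.003,0,0,0,1]]';python3 -m inch '[[0,0,0.003,0,0,0,1]]'; python3 -c "
from h import *
lev()"
```

```text
clock: 20.27
ee_pos: [0.4609, -0.0268, 0.2615]
ee_rot: [[1.0, 0.008, 0.002], [0.008, -1.0, 0.0], [0.002, -0.0, -1.0]]
contact_force: [0.5, -0.6, -2.2]
grip_width: 0.0307
clock: 20.4
ee_pos: [0.4609, -0.0268, 0.2582]
ee_rot: [[1.0, 0.008, 0.002], [0.008, -1.0, 0.0], [0.002, -0.0, -1.0]]
contact_force: [1.6, -0.7, -0.8]
grip_width: 0.031
clock: 20.52
ee_pos: [0.4608, -0.0268, 0.2549]
ee_rot: [[1.0, 0.008, 0.001], [0.008, -1.0, 0.0], [0.001, -0.0, -1.0]]
contact_force: [-0.8, -0.0, -1.5]
grip_width: 0.0312
t 20.52 p [ 0.4608 -0.0268  0.2549] F [-0.8 -0.  -1.5] w 0.0312 q [-0.15  0.21  2.11  0.    0.82  1.41]
[[1.0, 0.008, 0.001], [0.008, -1.0, 0.0], [0.001, -0.0, -1.0]]
turn [-0.    -0.001  0.008]
```

```bash
python3 -m inch '[[0,0,0.003,0,-0.001,0,1],[0,0,0.003,0,0,0,1]]'; python3 -m inch '[[0,0,0.002,0,0,0,1]]';python3 -m inch '[[0,0,0.0015,0,0,0,1]]'; python3 -c "
from h import *
lev()"
```

```text
clock: 20.78
ee_pos: [0.4608, -0.0269, 0.2483]
ee_rot: [[1.0, 0.008, 0.0], [0.008, -1.0, 0.0], [0.0, -0.0, -1.0]]
contact_force: [0.1, 0.1, -2.4]
grip_width: 0.031
clock: 20.9
ee_pos: [0.4607, -0.0269, 0.2461]
ee_rot: [[1.0, 0.008, -0.0], [0.008, -1.0, 0.0], [-0.0, -0.0, -1.0]]
contact_force: [0.3, 0.2, -1.2]
grip_width: 0.031
clock: 21.02
ee_pos: [0.4607, -0.0269, 0.2444]
ee_rot: [[1.0, 0.008, -0.0], [0.008, -1.0, 0.0], [-0.0, -0.0, -1.0]]
contact_force: [0.5, -0.9, -1.4]
grip_width: 0.0309
t 21.02 p [ 0.4607 -0.0269  0.2444] F [ 0.5 -0.9 -1.4] w 0.0309 q [-0.15  0.23  2.12  0.    0.79  1.41]
[[1.0, 0.008, -0.0], [0.008, -1.0, 0.0], [-0.0, -0.0, -1.0]]
turn [-0.     0.     0.008]
```

```bash
python3 -m inch '[[0,0,0.0005,0,0,0,1],[0,0,0,0,0,0,1],[0,0,0,0,0,0,1]]'; python3 -c "
from h import *
s=lev();th=np.linspace(0,2*np.pi,180)
for n in ('scene','top'):
    c,im=shot(n,n[0]+'12')
    for z in (.060,.062,.066):
        p=proj(c,np.c_[.590+.0188*np.cos(th),-.0265+.0188*np.sin(th),0*th+z]);print(n,z,p.min(0).round(1),p.max(0).round(1))
    x0,y0=p.min(0).astype(int)-8;x1,y1=p.max(0).astype(int)+8
    m,b=blobs(im[y0:y1,x0:x1].copy(),(103,90,60),(116,255,255),1)
    P=np.vstack([q[:,0,:] for q in b])+[x0,y0];print('brass',P.min(0),P.max(0),len(P))
ctrl.observe() and lev()"
```

```text
clock: 21.4
ee_pos: [0.4608, -0.0269, 0.2439]
ee_rot: [[1.0, 0.008, -0.0], [0.008, -1.0, 0.0], [-0.0, -0.0, -1.0]]
contact_force: [-0.7, 0.2, -2.4]
grip_width: 0.0309
t 21.4 p [ 0.4608 -0.0269  0.2439] F [-0.7  0.2 -2.4] w 0.0309 q [-0.15  0.23  2.12  0.    0.79  1.41]
[[1.0, 0.008, -0.0], [0.008, -1.0, 0.0], [-0.0, -0.0, -1.0]]
turn [-0.     0.     0.008]
scene 0.06 [261.7 179.3] [276.5 191.3]
scene 0.062 [261.7 178.9] [276.6 190.9]
scene 0.066 [261.8 177.9] [276.7 189.9]
brass [261 180] [277 192] 50
top 0.06 [234.9 180.4] [247.7 192.9]
top 0.062 [234.9 180.3] [247.7 192.7]
top 0.066 [234.8 179.9] [247.6 192.5]
brass [235 181] [248 188] 35
t 21.5 p [ 0.4608 -0.0269  0.2439] F [ 0.5  0.  -2.2] w 0.0312 q [-0.15  0.23  2.12  0.    0.79  1.41]
[[1.0, 0.008, -0.0], [0.008, -1.0, 0.0], [-0.0, -0.0, -1.0]]
turn [-0.     0.     0.008]
```

```bash
python3 -c "
from h import *
print(ctrl.finish_job());st()"
```

```text
the job is handed in; nothing more can be done
None
the job is handed in; nothing more can be done
```

I handed the job in at 21.5 s of the 61 s allowed, with the gripper still holding the pliers squeezed and the ring spread at the groove. The interface gave no verdict, so this rests on my own checks.

- **Wheel:** I took the rightmost red wheel (start y about -0.275 m). It bottomed out on the flange at the expected height. It touched the axle's chamfer on the way in, with about 9 N.
- **Collar:** It went on with no measurable force and bottomed out on the wheel within 0.2 mm of the expected height. A view from above showed both rings concentric on the axle.
- **Pliers:** I gripped them at the handles. The opening read 31 mm, which means 34 mm (the squeezed stop), because the reading was also 3 mm low on the wheel and the collar. The handles looked parallel. The pivot stayed at the same pixel in the wrist picture after the lift, so the pliers had not slipped.
- **Ring:** It was fully squeezed before it reached the tip and passed over the head with no contact force. At the end:
  - It was level, and its calculated centre height was 62 mm.
  - The vertical force matched the pliers' own weight, so the ring was not leaning on the collar.
  - The scene and top camera outlines agreed with the ideal to about 1 pixel (2–3 mm). The scene outline sat about 1 pixel low, and copper may have been mixed into that colour mask, so the height rests mainly on the arm's pose.

**Disagreements and limits:** Axle estimates from the different views differed by up to 4 mm in x, and two ring estimates differed by about 3 mm. I settled this with a close look above the axle before lowering. I did not re-check the bystanders with a picture at the end; the arm's path stayed clear of them.

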